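# Load the counting slide under the stage clips

### The arm

A 6-joint arm with a two-finger parallel gripper is mounted at the origin on the work surface. World frame = base frame: x ahead of the robot, y to its left, z up, the work surface at z = 0. Lengths are in m, angles in degrees, forces in N, time in s.
With the tool pointing down it reaches from about 0.3 to 0.825 m from the base axis. Payload 5.4 kg.
Tool frame: the origin (TCP) lies where the fingers leave the gripper's body, on its centre line; the fingertips stand 88 mm ahead of it and the grasp point (between the pads) lies 69 mm ahead of it; z points along the fingers, y is the line along which they close (so a half turn about z gives the same grasp; the last joint's range is limited). The gripper opens to 92 mm and grips with 3 to 60 N. Pads are 20 mm wide; open, the fingers measure 128 mm over their backs; the gripper's body (75 mm by 189 mm) begins 69 mm behind the grasp point.
Start: joints at [61.645, 9.076, 91.501, -0, 79.423, -12.038], TCP at [0.162, 0.552, 0.303] pointing down, gripper open.
Joint ranges: [-166.64, 166.64], [-54.1, 131.32], [10.49, 154.53], [-73.88, 253.88], [9.74, 151.15], [-171.62, 171.62]. Speed limits (degrees/s): [147.25, 147.25, 180, 180, 180, 180].

### API

Orientations are given as [roll, pitch, yaw] about the fixed x, y, z axes, in that order (R = Rz(yaw) Ry(pitch) Rx(roll)).
In Python, from plant import bot gives the robot as it stands.
- The arm moves only by the shell command python3 jog.py 'ROWS' [FORCE]. ROWS is a JSON object whose key "plan" holds a list of rows, 1 to 12 of them, each of 5 numbers: the finger opening in m, then dx, dy, dz in fractions of the full range, 1 being 1 m, then a turn about the tool's z in parts of the range, where 1.0 means 120 degrees; each row shifts and turns the commanded pose from where the row before left it, along the tool's axes as they then stand; what a row does not reach is not made up. A row lasts 1/12 s, in which the tool goes at most 0.0417 m and 7.16 degrees, less where a joint would pass 70% of its speed; a pose out of reach is approached as far as the arm can. The fingers move at their own pace and stop on an object; FORCE is the grip in N (left out, the last holds). Time passes only in rows, so rows that do not move let the fingers close. It prints the time, the measured TCP pose, the force, the opening and the grip force at its end. No shift or turn number may pass 1 either way. Input that does not fit is refused with a message, and nothing moves.
- bot.get_obs(): the state, without advancing time (a new reading comes with each control period).
- bot.get_image(name): name is "scene" or "top" or "wrist"; returns the picture (420x560x3 uint8, blue, green, red); there is no depth.
- bot.camera_params(name): a dict with "fx", "fy", "cx", "cy" (pixels), "origin" and "rotation" of the camera in the world. Camera axes: x right, y down, z forward; pixel columns grow to the right and rows downward; lengths in m; the calibration is good to about 2 mm. A picture is of the moment at which its call begins: read the wrist's pose just before it. camera_params takes no time and is no camera call; for the wrist camera it gives the pose at the moment of the call.
- bot.finish_job(): hands the job in; it is judged then, once.
The state is a dict: "t": time; "joints": joint angles; "qvel": joint speeds; "tau": joint torques, N m; "tool_pos": TCP position; "tool_rot": TCP orientation; "force": force on the tool from outside, world axes, zero at the start; "ft_torque": the same for the moment, N m; "finger_gap": finger opening in m; "grip_force": force on a finger pad.
Only numpy, scipy, OpenCV 4.12 (cv2) and the standard library are available. Lean on these libraries where they do the work, as an engineer would, in place of code of your own. Each camera call takes 0.05 s, during which the arm holds its last target. There are 200 camera calls.

### The job

Clear the open Petri dish off the microscope stage: keep it level and stand it wholly on the round cork mat. Then take the glass counting slide from the blue folder, lay it on the stage with its orange label end towards the open side (away from the clips) and slide it under the two spring clips until both noses have snapped down inside its rim and its front edge sits flush against the steel stop rule. Let go of everything and leave the other things on the bench where they are.

Things in the scene. Friction and masses are not known exactly. Their poses are not given: they have to be found in the camera images.
- stage: Cream microscope stage plate, fixed, 220 (x) x 180 (y) x 20 mm; origin on the underside, plate from x -100 to +120 and y -90 to +90 mm, flat smooth top 20 mm above the origin. +x is the direction in which the slide is pushed in (within 0.2 rad of the world's +x); -x is the open loading side. The black disc is only a marking.
- stop (a point): Middle of the face of the steel stop rule on the stage (110 mm wide along stage y, 4 mm high, its face looks to stage -x), at the level of the stage top: stage x +70, y 0, z +20 mm. The front edge of the slide must butt against this face. Axes as the stage's.
- clip_left (a joint): Left (stage y +10 mm) of two steel spring clips, 8 mm wide: hinge angle in rad, positive = nose up. 0 = at rest, no slide; about 0.055 = nose down on the slide's floor; about 0.14 = riding on its rim. Hinged 46 mm beyond the stop face, it bridges the stop rule, 20 mm high. Its spring presses with 1.5 to 2 N; pushing the slide under both takes 5 to 10 N.
- clip_left_nose (a point): Underside of the left clip's rounded nose (radius 3 mm): stage x +56, y +10 mm, 1.5 mm above the stage top when at rest. From the nose a lead-in lip runs towards stage -x, sloping up 28 degrees; its tip is at stage x +32 mm, 13 mm above the stage top, and lifts over the slide's front rim.
- clip_right (a joint): Right clip (stage y -10 mm): same shape and values as clip_left.
- slide: Glass counting slide (shallow greenish glass tray), 100 (x) x 50 (y) x 10 mm, 80 g. Floor 5 mm thick, rim to 10 mm high round a hollow from x -24 to +44, y -20 to +20 mm. Label end (x -50 to -24 mm): solid, 10 mm thick, orange with white label. Origin: centre of underside, +x to the plain glass front end. Starts flat on the folder, +x within 0.7 rad of the world's.
- slide_front (a point): Middle of the lower front edge of the slide, slide x +50 mm, z 0. Axes as the slide's. Must end against the stop rule, within 6 mm of its middle sideways so that both noses fall inside the rim.
- folder: Blue folder with a white sheet, fixed, 180 x 140 x 6 mm; origin at the centre of its underside. The slide starts on its top.
- dish: Open clear Petri dish with a black inside and some orange specimens glued in it, 60 mm outer diameter, 16 mm high, wall 2 mm, about 35 g; origin at the centre of its underside. Starts on the stage, in the way of the slide.
- mat: Round cork mat, fixed, 116 mm diameter, 5 mm thick; origin at the centre of its underside. The dish belongs on it.
- spare_dish: Lidded Petri dish on the bench, 64 mm diameter, 19 mm high: leave alone.
- forceps: Steel forceps lying on the bench, 126 mm long, 8 mm high: leave alone.
- wash_bottle: Small white bottle with a red cap, 60 mm diameter, 85 mm tall: leave alone.
- jar: Amber jar with black lid, 56 mm diameter, 75 mm tall: leave alone.
- vial: Small amber vial with white cap, 36 mm diameter, 60 mm tall: leave alone.

How it is judged:
By the outcome, as a careful person would: the job done as asked, in the order asked, and still so for the second after the job is handed in, with the robot touching nothing.
It also fails if it takes over 53 s, if anything falls off the work surface, if the arm or the gripper's body presses on something with over 40 N, if the wrist force passes 120 N, or if a joint passes its speed limit or range.

## Working session

There is one attempt and no reset: what is moved stays moved. The work goes in short steps, Python scripts to look and compute and a shell command to move; the robot and the scene stay as the last step left them, time stands still between calls to the robot, and variables do not carry over. Pictures are saved under pics/ and viewed, at most 10 in all, crops included, and the job is handed in when it is done.

```bash
ls; mkdir -p pics
python3 - <<'E'
from plant import bot
import cv2,numpy as np
for n in ["top","scene"]:
    im=bot.get_image(n); cv2.imwrite(f"pics/{n}0.png",im)
    p=bot.camera_params(n); print(n,{k:np.round(v,4).tolist() for k,v in p.items()})
o=bot.get_obs(); print({k:np.round(v,4).tolist() for k,v in o.items()})
p=bot.camera_params("wrist");print({k:np.round(v,4).tolist() for k,v in p.items()})
E
```

```text
jog.py
pics
plant.py
top {'fx': 423.9069, 'fy': 423.9069, 'cx': 281.6069, 'cy': 209.9175, 'origin': [0.4057, -0.0006, 1.1686], 'rotation': [-169.8057, -1.4376, -89.0928]}
scene {'fx': 420.2615, 'fy': 420.2615, 'cx': 276.485, 'cy': 211.742, 'origin': [1.2042, 0.6398, 0.7547], 'rotation': [-127.6597, 0.9934, 134.9406]}
{'t': 0.1, 'joints': [61.645, 9.1089, 91.5621, -0.0002, 79.4243, -12.0376], 'qvel': [0.1364, -0.0973, -0.1918, -0.0052, 0.0306, -0.0053], 'tau': [-0.0004, -38.6502, -32.2961, 0.0702, 0.034, -0.0], 'tool_pos': [0.1614, 0.5515, 0.3018], 'tool_rot': [-179.9068, -0.0197, 163.6826], 'force': [0.1422, -0.0159, 0.0963], 'ft_torque': [0.003, -0.0109, 0.0142], 'grip_force': 0.0, 'finger_gap': 0.092}
{'fx': 293.4852, 'fy': 293.4852, 'cx': 280.0248, 'cy': 215.0087, 'origin': [0.0989, 0.5705, 0.3824], 'rotation': [166.4764, 0.0517, 73.7078]}
```

View pics/top0.png

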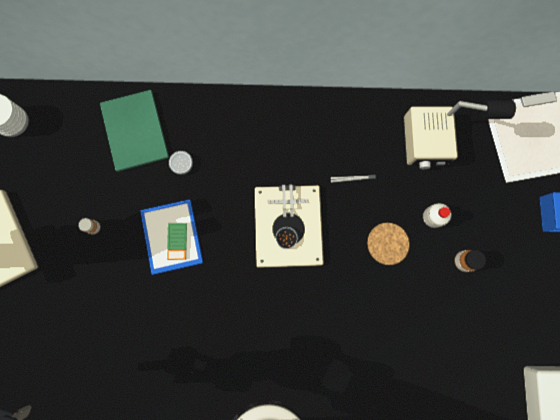

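View pics/scene0.png

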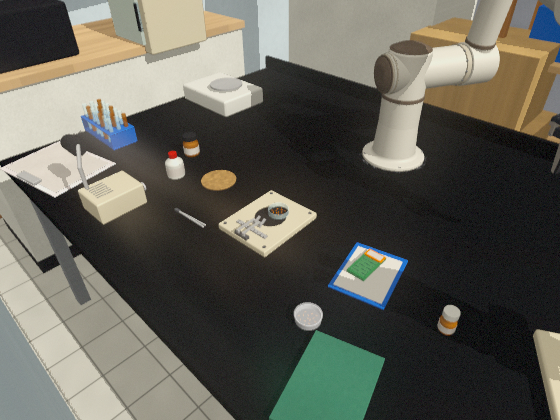

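The top view shows the stage (255-323, 186-267) with the dish at about (287,238), clip lips at (288,213), the cork mat at (388,244) and the slide on the folder with its orange end at (177,254) and green end up. The scene view agrees, and the arm is off to the side.

```bash
cat > h.py <<'E'
from plant import bot
import cv2,numpy as np
from scipy.spatial.transform import Rotation as R
def cam(n): 
    p=bot.camera_params(n); return p,R.from_euler('xyz',p['rotation'],degrees=True).as_matrix()
def ray(pc,uv,z):
    p,M=pc; uv=np.atleast_2d(np.array(uv,float))
    d=np.c_[(uv[:,0]-p['cx'])/p['fx'],(uv[:,1]-p['cy'])/p['fy'],np.ones(len(uv))]@M.T
    o=np.array(p['origin']); return (o+d*((z-o[2])/d[:,2])[:,None])[:,:2]
def blob(mask,near=None):
    cs,_=cv2.findContours(mask.astype(np.uint8),cv2.RETR_EXTERNAL,cv2.CHAIN_APPROX_NONE)
    cs=[c for c in cs if cv2.contourArea(c)>30]
    if near is not None: cs.sort(key=lambda c:np.hypot(*(c.mean((0,1))-near)))
    else: cs.sort(key=cv2.contourArea,reverse=True)
    return cs[0][:,0,:]
def rect(xy): 
    c,s,a=cv2.minAreaRect((xy*1000).astype(np.float32)); return np.round(c,1),np.round(s,1),round(a,2)
def tool():
    o=bot.get_obs(); return np.array(o['tool_pos']),np.array(o['tool_rot'])
def togo(x,y,yaw):   # tool-axes shift then turn about tool z (tool pointing down)
    p,r=tool(); M=R.from_euler('xyz',r,degrees=True).as_matrix()
    d=M.T@np.array([x-p[0],y-p[1],0]); ty=M[:,1]; cur=np.degrees(np.arctan2(ty[1],ty[0]))
    t=-((yaw-cur+90)%180-90)   # yaw: world direction of tool y, either sense
    print("d tool",np.round(d*1000,1),"turn",round(t,1),"z",round(p[2],4),"rot",np.round(r,2))
E
python3 - <<'E'
from h import *
im=cv2.imread('pics/top0.png'); pc=cam('top')
hsv=cv2.cvtColor(im,cv2.COLOR_BGR2HSV); H,S,V=cv2.split(hsv)
m=blob((H<25)&(S>80)&(V>90),(388,244)); xy=ray(pc,m,.005); c,r=cv2.minEnclosingCircle((xy*1000).astype(np.float32)); print('mat',c,r)
m=blob((V>150)&(S<90),(288,227)); print('stage',rect(ray(pc,m,.02)))
m=blob((H>100)&(H<130)&(S>130),(171,237)); print('folder',rect(ray(pc,m,.006)))
m=blob((H>45)&(H<90)&(S>80)&(V>50),(178,236)); print('green',rect(ray(pc,m,.014)))
m=blob((H<22)&(S>130)&(V>100),(177,254)); print('label',rect(ray(pc,m,.016)))
print('dish',ray(pc,[[287,237]],.03)); 
for n,z,u in [('fork',0,[353,179]),('bottle',.08,[437,215]),('jar',.07,[466,260]),('vial',.06,[88,226]),('spare',.019,[180,162])]: print(n,ray(pc,[u],z))
togo(.5,0,90)
E
```

```text
mat (528.1211547851562, -322.6455078125) 59.18794631958008
stage (array([572.3, -44. ]), array([223.4, 178.8]), 2.92)
folder (array([536.7, 275.8]), array([185.4, 144.3]), 14.01)
green (array([534.7, 258.2]), array([68.4, 48.9]), 1.12)
label (array([ 504.5, -292. ]), array([92.6, 40.8]), 31.58)
dish [[ 0.53694372 -0.04169763]]
fork [[ 0.7100412  -0.22880853]]
bottle [[ 0.59665366 -0.43362808]]
jar [[ 0.48083216 -0.50803681]]
vial [[0.55259752 0.47936371]]
spare [[0.74323924 0.26008008]]
d tool [-479.9 -434.1    0.5] turn -16.3 z 0.3018 rot [-1.7991e+02 -2.0000e-02  1.6368e+02]
```

Careful with the scale: turns go in shares of 120 degrees. That gives: -6.4 degrees is -0.0533.

```bash
python3 jog.py '{"plan": [[0.092, -0.026, -0.0233, 0, 0], [0.092, -0.026, -0.0233, 0, 0], [0.092, -0.026, -0.0233, 0, 0], [0.092, -0.026, -0.0233, 0, 0], [0.092, -0.026, -0.0233, 0, 0], [0.092, -0.026, -0.0233, 0, 0], [0.092, -0.026, -0.0233, 0, 0], [0.092, -0.026, -0.0233, 0, 0], [0.092, -0.026, -0.0233, 0, 0], [0.092, -0.026, -0.0233, 0, 0], [0.092, -0.026, -0.0233, 0, 0], [0.092, -0.026, -0.0233, 0, 0]]}'
python3 jog.py '{"plan": [[0.092, -0.026, -0.0233, 0, 0], [0.092, -0.026, -0.0233, 0, 0], [0.092, -0.026, -0.0233, 0, 0], [0.092, -0.026, -0.0233, 0, 0], [0.092, -0.026, -0.0233, 0, 0], [0.092, -0.026, -0.0233, 0, 0], [0.092, -0.026, -0.0233, 0, 0], [0.092, -0.026, -0.0233, 0, 0], [0.092, 0, 0, 0, -0.0533], [0.092, 0, 0, 0, -0.0533], [0.092, 0, 0, 0, -0.0533], [0.092, 0, 0, 0, 0]]}'
python3 - <<'E'
from h import *
togo(.53,-.042,92.9)
pc=cam('wrist'); im=bot.get_image('wrist'); cv2.imwrite('pics/w1.png',im); print(bot.get_obs()['joints'])
E
```

```text
t: 1.1
tool_pos: [0.3828, 0.1942, 0.3025]
tool_rot: [-180.0, -0.0, 163.7]
force: [0.1, 0.4, 0.7]
finger_gap: 0.0917
grip_force: 0.0
t: 2.1
tool_pos: [0.5295, -0.0417, 0.3021]
tool_rot: [180.0, -0.1, -177.0]
force: [0.2, -0.2, -0.2]
finger_gap: 0.092
grip_force: 0.0
d tool [-0.5 -0.3 -0. ] turn 0.1 z 0.3021 rot [ 1.7998e+02 -6.0000e-02 -1.7699e+02]
[-1.75349310e+01  2.60920223e+00  9.85318337e+01  1.43170895e-03
  7.89163110e+01 -1.10276370e+02]
```

View pics/w1.png

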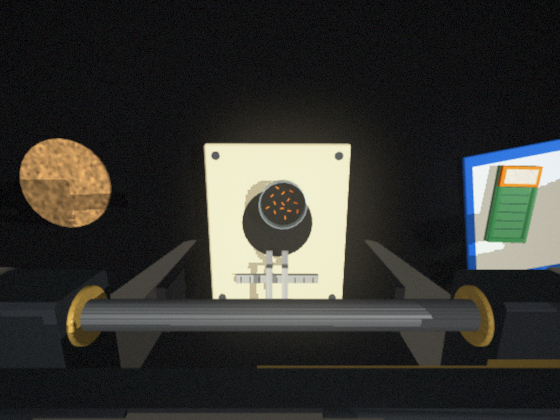

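The wrist view shows the dish at (283,205), the clips at (269/285, 255-297), the stop rule at row 279, the stage's open edge at row 145, the mat at (65,183) and the slide at upper right (515,203), label end towards the robot.

```bash
cat > m.py <<'E'
from h import *
im=cv2.imread('pics/w1.png'); pc=cam('wrist')
hsv=cv2.cvtColor(im,cv2.COLOR_BGR2HSV); H,S,V=cv2.split(hsv)
st=(V>130)&(S<120)
def edge(pts,z):
    xy=ray(pc,pts,z); vx,vy,x,y=cv2.fitLine((xy*1000).astype(np.float32),cv2.DIST_HUBER,0,.01,.01)[:,0]; return np.array([x,y]),np.array([vx,vy])
Lp=[];Rp=[];T=[]
for r in range(160,285,3):
    c=np.where(st[r,190:370])[0]+190; Lp.append((c[0]-.5,r)); Rp.append((c[-1]+.5,r))
for c in range(222,335,3):
    r=np.where(st[120:170,c])[0]+120; T.append((c,r[0]-.5))
l,r,t=edge(Lp,.02),edge(Rp,.02),edge(T,.02)
for e in (l,r,t): print('edge',e[0].round(1),np.degrees(np.arctan2(e[1][1],e[1][0])).round(2))
yaw=np.mean([np.degrees(np.arctan2(e[1][1]*np.sign(e[1][0]),abs(e[1][0]))) for e in (l,r)]); y=np.radians(yaw)
ux,uy=np.array([np.cos(y),np.sin(y)]),np.array([-np.sin(y),np.cos(y)])
print('stage yaw',yaw,'width',(r[0]-l[0])@uy); O=ux*((t[0]@ux)+100)+uy*((l[0]@uy+r[0]@uy)/2); print('origin',O)
# rule and clips
for n,u,z in [('rule ends',[[236,276],[318,276]],.024),('clip tips',[[269,252],[285,252]],.033)]:
    d=ray(pc,u,z)*1000-O; print(n,np.c_[d@ux,d@uy].round(1).tolist())
# dish: specimens and rim
g=cv2.cvtColor(im,cv2.COLOR_BGR2GRAY); sp=(H<20)&(S>150)&(V>110); sp[:170]=0;sp[240:]=0;sp[:,:250]=0;sp[:,320:]=0
q=np.argwhere(sp)[:,::-1]; print('spec',ray(pc,q,.022).mean(0)*1000)
cr=cv2.medianBlur(g,3)[165:250,240:330]
c=cv2.HoughCircles(cv2.resize(cr,None,fx=4,fy=4),cv2.HOUGH_GRADIENT,1.5,20,param1=100,param2=30,minRadius=75,maxRadius=115)
for k in c[0][:4]: u=k[:2]/4+[240,165]; print('circ',u,k[2]/4,ray(pc,[u],.036)*1000)
m=blob((H<25)&(S>70)&(V>60)&(np.arange(560)[None]<150),(65,183)); c,rr=cv2.minEnclosingCircle((ray(pc,m,.005)*1000).astype(np.float32)); print('mat',c,rr)
m=blob((H>45)&(H<90)&(S>80)&(V>40),(512,212)); print('green',rect(ray(pc,m,.013)))
m=blob((H<22)&(S>130)&(V>110)&(np.arange(560)[None]>450),(520,177)); print('label',rect(ray(pc,m,.016)))
E
python3 m.py
```

```text
edge [ 534.9 -133.2] 2.51
edge [557.4  45.9] 2.62
edge [461.9 -40.8] -87.23
stage yaw 2.5623841 width 177.94073
origin [562.11646  -42.969997]
rule ends [[71.7, -54.1], [71.4, 54.5]]
clip tips [[34.5, -9.9], [34.5, 10.3]]
spec [535.36049709 -37.28857124]
circ [282.9375 204.9375] 24.7875 [[534.98707142 -36.84166877]]
circ [284.0625 209.8125] 26.8125 [[540.93237879 -35.17714169]]
circ [279.1875 208.3125] 19.875 [[539.36056181 -41.15879518]]
circ [269.8125 218.4375] 26.475 [[552.51593262 -51.97029821]]
mat (527.2700805664062, -318.0135498046875) 58.78459930419922
green (array([535.6, 258.2]), array([78.2, 54.7]), 1.57)
label (array([488.4, 256.2]), array([26.1, 51.1]), 1.25)
```

Run:
```python
import cv2
im=cv2.imread('pics/w1.png')[165:305,200:350]; cv2.imwrite('pics/w1c.png',cv2.resize(im,None,fx=4,fy=4,interpolation=cv2.INTER_CUBIC))
```

```text
(no output)
```

View pics/w1c.png

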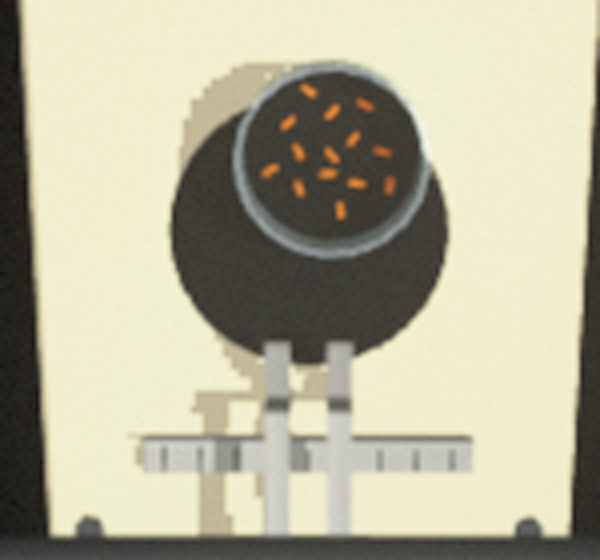

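The crop confirms the dish is centred in its rim (circle at crop (331,160)), clear of the lips, whose tips are at crop row 343. Now I grip the dish.

```bash
python3 jog.py '{"plan": [[0.092, -0.0057, 0.0044, 0.036, 0], [0.092, 0, 0, 0.036, 0], [0.092, 0, 0, 0.036, 0], [0.092, 0, 0, 0.036, 0], [0.092, 0, 0, 0.03, 0], [0.092, 0, 0, 0.015, 0], [0.092, 0, 0, 0, 0]]}' 8
python3 jog.py '{"plan": [[0.05, 0, 0, 0, 0], [0.05, 0, 0, 0, 0], [0.05, 0, 0, 0, 0], [0.05, 0, 0, 0, 0], [0.05, 0, 0, 0, 0], [0.05, 0, 0, 0, 0]]}' 8
```

```text
t: 2.73
tool_pos: [0.5336, -0.0362, 0.1108]
tool_rot: [179.9, -0.3, -177.3]
force: [0.4, 0.4, 0.6]
finger_gap: 0.0921
grip_force: 0.0
t: 3.23
tool_pos: [0.5355, -0.0369, 0.1143]
tool_rot: [-180.0, 0.1, -177.1]
force: [-1.4, -0.5, 2.3]
finger_gap: 0.0605
grip_force: 8.0
```

```bash
python3 jog.py '{"plan": [[0.05, 0, 0, -0.015, 0], [0.05, 0, 0, -0.03, 0], [0.05, 0.0023, -0.0282, 0, 0], [0.05, 0.0023, -0.0282, 0, 0], [0.05, 0.0023, -0.0282, 0, 0], [0.05, 0.0023, -0.0282, 0, 0], [0.05, 0.0023, -0.0282, 0, 0], [0.05, 0.0023, -0.0282, 0, 0], [0.05, 0.0023, -0.0282, 0, 0], [0.05, 0.0023, -0.0282, 0, 0], [0.05, 0.0023, -0.0282, 0, 0], [0.05, 0.0023, -0.0282, 0, 0]]}'
python3 jog.py '{"plan": [[0.05, 0, 0, 0.015, 0], [0.05, 0, 0, 0.025, 0], [0.05, 0, 0, 0.012, 0], [0.05, 0, 0, 0.004, 0], [0.05, 0, 0, 0, 0], [0.05, 0, 0, 0, 0]]}'
python3 - <<'E'
from h import *
togo(.5275,-.32,92.9)
E
```

```text
t: 4.23
tool_pos: [0.5265, -0.3209, 0.1587]
tool_rot: [180.0, -0.0, -177.1]
force: [0.4, 0.1, -0.0]
finger_gap: 0.0602
grip_force: 8.0
t: 4.73
tool_pos: [0.5272, -0.3194, 0.1033]
tool_rot: [-180.0, 0.0, -177.1]
force: [-0.5, -1.3, 0.0]
finger_gap: 0.0603
grip_force: 8.0
d tool [-0.3 -0.6  0. ] turn 0.0 z 0.1033 rot [-1.7998e+02  2.0000e-02 -1.7709e+02]
```

```bash
python3 jog.py '{"plan": [[0.05, 0, 0, 0.0015, 0], [0.05, 0, 0, 0.0015, 0], [0.05, 0, 0, 0.001, 0], [0.05, 0, 0, 0, 0]]}'
```

```text
t: 5.07
tool_pos: [0.5273, -0.3198, 0.0994]
tool_rot: [-179.9, 0.1, -177.1]
force: [0.6, 0.4, -0.5]
finger_gap: 0.0605
grip_force: 8.0
```

```bash
python3 jog.py '{"plan": [[0.05, 0, 0, 0.0007, 0], [0.05, 0, 0, 0, 0]]}'; python3 jog.py '{"plan": [[0.05, 0, 0, 0.0007, 0], [0.05, 0, 0, 0, 0]]}'
```

```text
t: 5.23
tool_pos: [0.5274, -0.3199, 0.0993]
tool_rot: [-180.0, 0.0, -177.1]
force: [-1.3, 1.2, 6.2]
finger_gap: 0.0603
grip_force: 8.0
t: 5.4
tool_pos: [0.5274, -0.3198, 0.0991]
tool_rot: [-180.0, 0.0, -177.1]
force: [-2.8, 2.4, 8.9]
finger_gap: 0.0607
grip_force: 8.0
```

```bash
python3 jog.py '{"plan": [[0.092, 0, 0, -0.0008, 0], [0.092, 0, 0, 0, 0], [0.092, 0, 0, 0, 0], [0.092, 0, 0, 0, 0], [0.092, 0, 0, -0.02, 0], [0.092, 0, 0, -0.036, 0], [0.092, 0, 0, -0.036, 0], [0.092, 0, 0, -0.036, 0], [0.092, 0, 0, -0.036, 0], [0.092, 0, 0, -0.036, 0], [0.092, 0, 0, 0, 0]]}'
python3 - <<'E'
from h import *
togo(.49,.255,91.3)
pc=cam('wrist'); im=bot.get_image('wrist'); cv2.imwrite('pics/w2.png',im)
H,S,V=cv2.split(cv2.cvtColor(im,cv2.COLOR_BGR2HSV))
cs=blob((H<25)&(S>70)&(V>60)); c,rr=cv2.minEnclosingCircle((ray(pc,cs,.005)*1000).astype(np.float32)); print('mat',c,rr)
q=np.argwhere((H<20)&(S>170)&(V>130))[:,::-1]; print(len(q),ray(pc,q,.007).mean(0))
cv2.imwrite('pics/w2c.png',cv2.resize(im[120:290,190:370],None,fx=3,fy=3))
E
```

```text
t: 6.32
tool_pos: [0.5292, -0.3216, 0.3074]
tool_rot: [-179.4, 0.6, -177.1]
force: [0.3, -0.2, 1.7]
finger_gap: 0.0922
grip_force: 0.0
d tool [ 10.  577.9  -6.1] turn 1.6 z 0.3074 rot [-179.4     0.58 -177.11]
mat (528.3862915039062, -320.8572692871094) 58.19824981689453
512 [ 0.50530509 -0.4838101 ]
```

View pics/w2c.png

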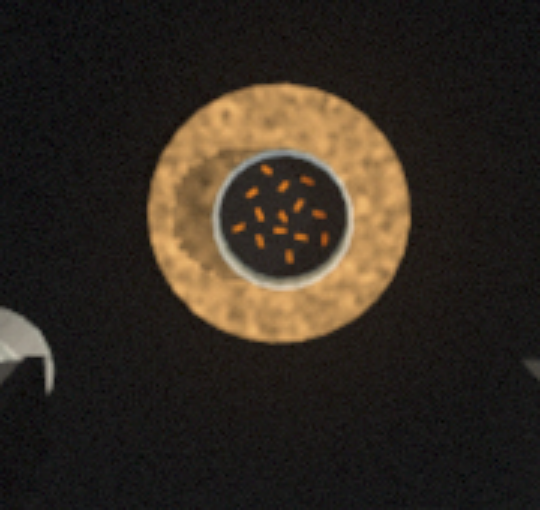

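The dish stands level, centred on the mat (crop (284,219) in a mat centred at (279,213)). Next comes the slide.

```bash
python3 jog.py '{"plan": [[0.092, 0.0006, 0.0361, 0, 0], [0.092, 0.0006, 0.0361, 0, 0], [0.092, 0.0006, 0.0361, 0, 0], [0.092, 0.0006, 0.0361, 0, 0], [0.092, 0.0006, 0.0361, 0, 0], [0.092, 0.0006, 0.0361, 0, 0], [0.092, 0.0006, 0.0361, 0, 0], [0.092, 0.0006, 0.0361, 0, 0]]}'
python3 jog.py '{"plan": [[0.092, 0.0006, 0.0361, 0, 0], [0.092, 0.0006, 0.0361, 0, 0], [0.092, 0.0006, 0.0361, 0, 0], [0.092, 0.0006, 0.0361, 0, 0], [0.092, 0.0006, 0.0361, 0, 0], [0.092, 0.0006, 0.0361, 0, 0], [0.092, 0.0006, 0.0361, 0, 0], [0.092, 0.0006, 0.0361, 0, 0], [0.092, 0, 0, 0, 0], [0.092, 0, 0, 0, 0]]}'
python3 - <<'E'
from h import *
pc=cam('wrist'); im=bot.get_image('wrist'); cv2.imwrite('pics/w3.png',im)
H,S,V=cv2.split(cv2.cvtColor(im,cv2.COLOR_BGR2HSV))
lab=(H<22)&(S>130)&(V>110)
m=blob(lab); print('label',m.mean(0),rect(ray(pc,m,.016)))
m=blob((H>45)&(H<90)&(S>80)&(V>40)); print('green',m.mean(0),rect(ray(pc,m,.016)))
togo(.49,.255,91.3)
cv2.imwrite('pics/w3c.png',cv2.resize(im[110:300,180:390],None,fx=3,fy=3))
E
```

```text
t: 7.03
tool_pos: [0.5065, -0.0296, 0.2963]
tool_rot: [179.9, -0.1, -177.1]
force: [0.8, 0.1, -0.1]
finger_gap: 0.0922
grip_force: 0.0
t: 7.87
tool_pos: [0.4872, 0.2579, 0.2963]
tool_rot: [-179.9, -0.2, -176.9]
force: [-0.2, -0.4, 0.5]
finger_gap: 0.092
grip_force: 0.0
label [478.11210762 317.56053812] (array([637.1, 537.1]), array([99.1, 44.9]), 20.83)
green [279.11931818 235.18181818] (array([536. , 260.4]), array([71.5, 47.5]), 2.24)
d tool [-2.3 -1.9 -0. ] turn 1.7 z 0.2965 rot [-1.7994e+02 -1.4000e-01 -1.7704e+02]
```

View pics/w3c.png

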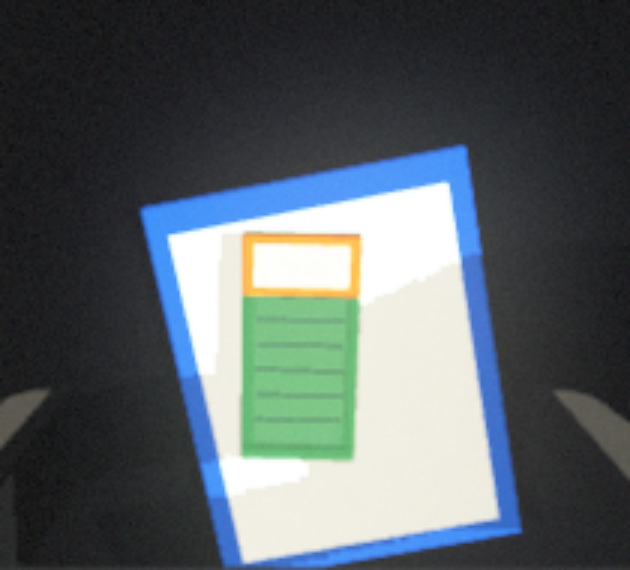

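The slide spans crop (243-360, 234-460), label end at the top (towards the robot), with clear paper on both sides for the fingers.

Run:
```python
from h import *
im=cv2.imread('pics/w3.png'); pc=cam('wrist')
H,S,V=cv2.split(cv2.cvtColor(im,cv2.COLOR_BGR2HSV))
box=np.zeros(H.shape,bool); box[180:270,250:310]=1
lab=box&(H<22)&(S>130)&(V>110); grn=box&(H>45)&(H<90)&(S>80)&(V>40)
m=blob(lab); print('label',rect(ray(pc,m,.016)),len(m))
m=blob(grn); print('green',rect(ray(pc,m,.016)))
q=np.argwhere(lab|grn)[:,::-1]; print('all',rect(ray(pc,q,.016)))
```

```text
label (array([487.1, 257.2]), array([25.3, 47.8]), 2.99) 114
green (array([536.6, 259.1]), array([71.5, 47.5]), 2.12)
all (array([523.3, 258.7]), array([98.3, 47.8]), 2.12)
```

Converted, 0.3 degrees is 0.0025.

```bash
python3 jog.py '{"plan": [[0.092, 0, 0, 0.038, 0.0025], [0.092, 0, 0, 0.038, 0], [0.092, 0, 0, 0.038, 0], [0.092, 0, 0, 0.038, 0], [0.092, 0, 0, 0.028, 0], [0.092, 0, 0, 0.014, 0], [0.092, 0, 0, 0.006, 0], [0.092, 0, 0, 0, 0], [0.092, 0, 0, 0, 0]]}' 30
python3 jog.py '{"plan": [[0.04, 0, 0, 0, 0], [0.04, 0, 0, 0, 0], [0.04, 0, 0, 0, 0], [0.04, 0, 0, 0, 0], [0.04, 0, 0, 0, 0], [0.04, 0, 0, 0, 0], [0.04, 0, 0, 0, 0]]}' 30
```

```text
t: 8.67
tool_pos: [0.4889, 0.2559, 0.0986]
tool_rot: [180.0, 0.0, -177.5]
force: [-0.2, 0.2, 0.2]
finger_gap: 0.0915
grip_force: 0.0
t: 9.25
tool_pos: [0.4882, 0.2569, 0.0982]
tool_rot: [180.0, 0.0, -177.4]
force: [-1.5, -0.5, 1.2]
finger_gap: 0.0493
grip_force: 30.0
```

```bash
python3 jog.py '{"plan": [[0.04, 0, 0, -0.02, 0], [0.04, 0, 0, -0.04, 0], [0.04, 0.0018, -0.0303, 0, 0], [0.04, 0.0018, -0.0303, 0, 0], [0.04, 0.0018, -0.0303, 0, 0], [0.04, 0.0018, -0.0303, 0, 0], [0.04, 0.0018, -0.0303, 0, 0], [0.04, 0.0018, -0.0303, 0, 0], [0.04, 0.0018, -0.0303, 0, 0], [0.04, 0.0018, -0.0303, 0, 0], [0.04, 0.0018, -0.0303, 0, 0], [0.04, 0.0018, -0.0303, 0, 0]]}'
python3 jog.py '{"plan": [[0.04, 0, 0, 0, 0], [0.04, 0, 0, 0, 0], [0.04, 0, 0, 0, 0]]}'
python3 - <<'E'
from h import *
togo(.4842,-.0465,92.6)
im=bot.get_image('wrist'); cv2.imwrite('pics/w4.png',im)
E
```

```text
t: 10.25
tool_pos: [0.4835, -0.0481, 0.1581]
tool_rot: [180.0, -0.0, -177.4]
force: [0.4, 0.3, -1.0]
finger_gap: 0.0496
grip_force: 30.0
t: 10.5
tool_pos: [0.4837, -0.0463, 0.1579]
tool_rot: [180.0, -0.0, -177.4]
force: [-0.1, -0.0, -1.2]
finger_gap: 0.0494
grip_force: 30.0
d tool [-0.5 -0.2 -0. ] turn -0.0 z 0.1579 rot [ 1.7997e+02 -3.0000e-02 -1.7744e+02]
```

View pics/w4.png

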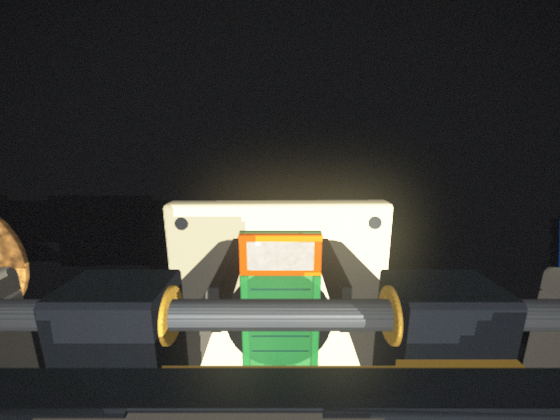

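The slide is held level and square (columns 240-322, label at row 256), about 1.5 mm to the +y side of the stage centre (screws at 181 and 375).

```bash
python3 jog.py '{"plan": [[0.04, 0, -0.0012, 0.022, 0], [0.04, 0, 0, 0.015, 0], [0.04, 0, 0, 0.006, 0], [0.04, 0, 0, 0, 0], [0.04, 0, 0, 0, 0]]}'
python3 jog.py '{"plan": [[0.04, 0, 0, 0.0013, 0], [0.04, 0, 0, 0, 0]]}'
python3 jog.py '{"plan": [[0.04, 0, 0, 0.001, 0], [0.04, 0, 0, 0, 0]]}'
```

```text
t: 10.97
tool_pos: [0.484, -0.0472, 0.1152]
tool_rot: [180.0, -0.0, -177.3]
force: [-0.2, 0.0, -0.1]
finger_gap: 0.0493
grip_force: 30.0
t: 11.13
tool_pos: [0.4846, -0.0479, 0.1146]
tool_rot: [-180.0, 0.1, -177.4]
force: [0.1, 0.7, -0.9]
finger_gap: 0.0496
grip_force: 30.0
t: 11.3
tool_pos: [0.4842, -0.048, 0.1132]
tool_rot: [-180.0, 0.0, -177.4]
force: [-0.4, -0.5, -0.4]
finger_gap: 0.049
grip_force: 30.0
```

```bash
python3 jog.py '{"plan": [[0.04, 0, 0, 0.0008, 0], [0.04, 0, 0, 0, 0]]}'; python3 jog.py '{"plan": [[0.04, 0, 0, 0.0008, 0], [0.04, 0, 0, 0, 0]]}'
```

```text
t: 11.47
tool_pos: [0.4842, -0.0481, 0.1122]
tool_rot: [-180.0, 0.0, -177.4]
force: [0.1, -0.0, -0.7]
finger_gap: 0.0495
grip_force: 30.0
t: 11.63
tool_pos: [0.4843, -0.0481, 0.1121]
tool_rot: [-180.0, 0.0, -177.4]
force: [-2.4, 1.1, 8.8]
finger_gap: 0.0494
grip_force: 30.0
```

```bash
python3 jog.py '{"plan": [[0.04, 0, 0, -0.0004, 0], [0.04, -0.008, 0, 0, 0], [0.04, -0.01, 0, 0, 0], [0.04, -0.008, 0, 0, 0], [0.04, 0, 0, 0, 0]]}' 40
python3 jog.py '{"plan": [[0.04, -0.003, 0, 0, 0], [0.04, -0.003, 0, 0, 0], [0.04, -0.003, 0, 0, 0], [0.04, -0.003, 0, 0, 0], [0.04, 0, 0, 0, 0]]}'
python3 jog.py '{"plan": [[0.04, -0.003, 0, 0, 0], [0.04, -0.003, 0, 0, 0], [0.04, -0.003, 0, 0, 0], [0.04, 0, 0, 0, 0]]}'
```

```text
t: 12.05
tool_pos: [0.5116, -0.047, 0.1122]
tool_rot: [-180.0, 0.1, -177.4]
force: [1.9, 0.4, 4.6]
finger_gap: 0.0492
grip_force: 40.0
t: 12.47
tool_pos: [0.5214, -0.0463, 0.1121]
tool_rot: [-180.0, -0.1, -177.4]
force: [-5.7, -0.6, 11.5]
finger_gap: 0.0492
grip_force: 40.0
t: 12.8
tool_pos: [0.53, -0.0459, 0.1122]
tool_rot: [180.0, -0.2, -177.4]
force: [-7.9, -0.8, 12.5]
finger_gap: 0.0493
grip_force: 40.0
```

```bash
python3 jog.py '{"plan": [[0.04, -0.003, 0, 0, 0], [0.04, -0.003, 0, 0, 0], [0.04, -0.002, 0, 0, 0], [0.04, 0, 0, 0, 0]]}'
python3 jog.py '{"plan": [[0.04, -0.002, 0, 0, 0], [0.04, -0.002, 0, 0, 0], [0.04, 0, 0, 0, 0]]}'
python3 jog.py '{"plan": [[0.04, -0.002, 0, 0, 0], [0.04, 0, 0, 0, 0]]}'
```

```text
t: 13.13
tool_pos: [0.5388, -0.0455, 0.1122]
tool_rot: [-180.0, -0.1, -177.4]
force: [-2.8, 1.0, 8.6]
finger_gap: 0.049
grip_force: 40.0
t: 13.38
tool_pos: [0.5428, -0.0454, 0.1122]
tool_rot: [-180.0, -0.0, -177.4]
force: [-4.0, 0.1, 7.8]
finger_gap: 0.0492
grip_force: 40.0
t: 13.55
tool_pos: [0.5446, -0.0453, 0.1122]
tool_rot: [-180.0, -0.1, -177.4]
force: [-3.6, -0.3, 8.0]
finger_gap: 0.0491
grip_force: 40.0
```

```bash
for i in 1 ; do python3 jog.py '{"plan": [[0.04, -0.0012, 0, 0, 0], [0.04, 0, 0, 0, 0]]}' | sed -n '2p;4p'; done; python3 jog.py '{"plan": [[0.04, -0.0012, 0, 0, 0], [0.04, 0, 0, 0, 0]]}' | sed -n '2p;4p'; python3 jog.py '{"plan": [[0.04, -0.0012, 0, 0, 0], [0.04, 0, 0, 0, 0]]}' | sed -n '2p;4p'
```

```text
tool_pos: [0.5457, -0.0452, 0.1122]
force: [-3.2, 0.5, 7.1]
tool_pos: [0.5465, -0.0452, 0.1122]
force: [-6.1, 0.8, 10.0]
tool_pos: [0.5469, -0.0452, 0.1121]
force: [-10.5, -1.2, 13.9]
```

```bash
python3 jog.py '{"plan": [[0.04, -0.001, 0, 0, 0], [0.04, 0, 0, 0, 0]]}' | sed -n '2p;4p'; python3 jog.py '{"plan": [[0.04, -0.001, 0, 0, 0], [0.04, 0, 0, 0, 0], [0.04, 0, 0, 0, 0]]}' | sed -n '2p;4p'
```

```text
tool_pos: [0.5471, -0.0452, 0.1121]
force: [-13.7, -1.4, 17.4]
tool_pos: [0.5474, -0.0452, 0.1121]
force: [-17.5, -2.6, 19.4]
```

```bash
python3 jog.py '{"plan": [[0.04, 0, 0, -0.001, 0], [0.092, 0, 0, 0, 0], [0.092, 0, 0, 0, 0], [0.092, 0, 0, 0, 0], [0.092, 0, 0, 0, 0], [0.092, 0, 0, -0.01, 0], [0.092, 0, 0, -0.03, 0], [0.092, 0.012, 0, -0.036, 0], [0.092, 0.012, 0, -0.036, 0], [0.092, 0.012, 0, -0.036, 0], [0.092, 0.012, 0, -0.036, 0], [0.092, 0, 0, 0, 0]]}'
python3 - <<'E'
from h import *
pc=cam('wrist'); im=bot.get_image('wrist'); cv2.imwrite('pics/w5.png',im)
cv2.imwrite('pics/w5c.png',cv2.resize(im[120:330,180:380],None,fx=2.8,fy=2.8,interpolation=cv2.INTER_CUBIC))
E
```

```text
t: 15.47
tool_pos: [0.5043, -0.0479, 0.3057]
tool_rot: [-179.7, 0.7, -177.4]
force: [-0.6, -0.2, 0.7]
finger_gap: 0.0917
grip_force: 0.0
```

View pics/w5c.png

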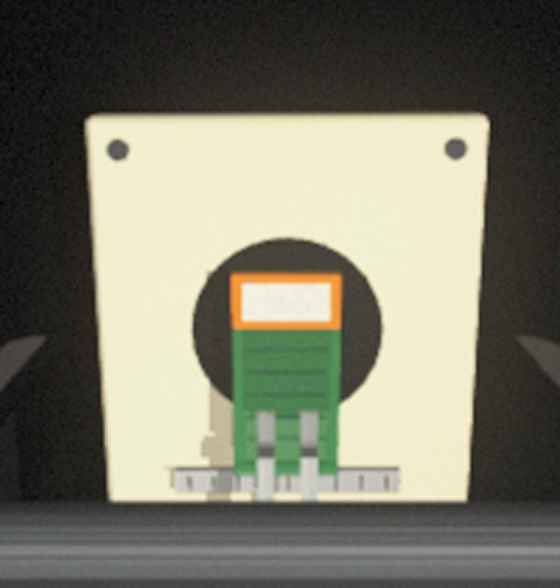

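The slide lies at crop (231-341, 272-472), both clips inside the rim and the front edge at the rule. This view comes from behind the rim, so I check flushness from above the stop.

```bash
python3 jog.py '{"plan": [[0.092, -0.036, 0, 0, 0], [0.092, -0.036, 0, 0, 0], [0.092, -0.036, 0, 0.01, 0], [0.092, -0.036, 0, 0.02, 0], [0.092, -0.036, 0, 0.02, 0], [0.092, -0.025, 0, 0.02, 0], [0.092, 0, 0, 0, 0], [0.092, 0, 0, 0, 0]]}'
python3 - <<'E'
from h import *
pc=cam('wrist'); im=bot.get_image('wrist'); cv2.imwrite('pics/w6.png',im)
p=pc[0]; print(p['origin'],p['rotation'])
# project predicted stop point and noses for cropping
O=np.array([.5621,-.043]);y=np.radians(2.6);ux=np.array([np.cos(y),np.sin(y)]);uy=np.array([-ux[1],ux[0]])
def px(sx,sy,z): w=np.r_[O+ux*sx+uy*sy,z]; q=pc[1].T@(w-p['origin']); return np.array([p['cx']+p['fx']*q[0]/q[2],p['cy']+p['fy']*q[1]/q[2]])
s=px(.07,0,.024); print('stop px',s,'back edge px',px(-.03,0,.03))
a,b=np.maximum(np.round(s-[60,75]).astype(int),0),np.round(s+[60,45]).astype(int)
cv2.imwrite('pics/w6c.png',cv2.resize(im[a[1]:b[1],a[0]:b[0]],None,fx=5,fy=4.8,interpolation=cv2.INTER_CUBIC)); print(a,b)
E
```

```text
t: 16.18
tool_pos: [0.7064, -0.0373, 0.2219]
tool_rot: [179.9, -0.4, -177.4]
force: [-0.4, 0.9, 0.5]
finger_gap: 0.0919
grip_force: 0.0
[ 0.6418633  -0.04001768  0.30295189] [166.85231818  -0.17832723  92.63779935]
stop px [279.78226346 135.47381786] back edge px [279.85662343   9.02000924]
[220  60] [340 180]
```

View pics/w6c.png

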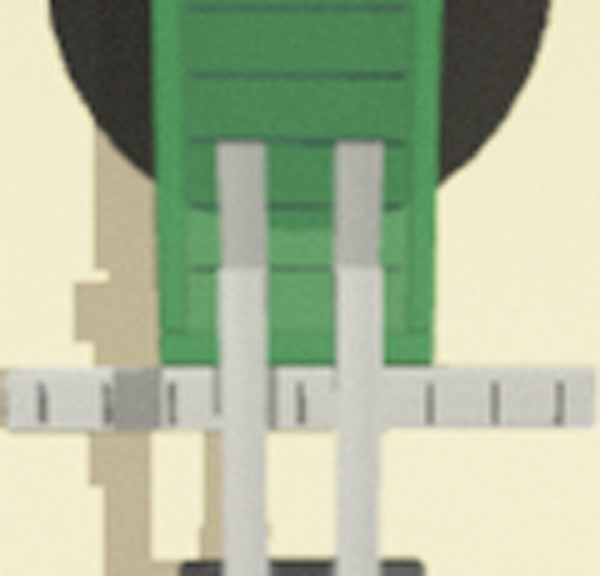

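The front edge meets the rule face along its whole width (row 366). Both noses (row 265) lie inside the rim, and the slide is centred between the clips to about 1 mm. The job is done.

```bash
python3 -c "
from plant import bot
print(bot.finish_job())"
```

```text
the job is handed in; nothing more can be done
None
```

The job is handed in after about 16 s of the 53 s allowed: the dish stands level near the centre of the cork mat, and the slide lies under both clips, flush against the stop rule, label end to the open side.

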